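# Cover the sorting dish with the cover that fits

## Robot

A 6-joint arm with a two-finger parallel gripper is mounted at the origin on the work surface. World frame = base frame: x ahead of the robot, y to its left, z up, the work surface at z = 0. Lengths are in m, angles in rad, forces in N, time in s.
With the tool pointing down it reaches from about 0.35 to 0.875 m from the base axis. Payload 4.2 kg.
Tool frame: the origin (TCP) lies midway between the tips of the shut fingers; the grasp point (between the pads) lies 19 mm behind it; z points along the fingers, y is the line along which they close (so a half turn about z gives the same grasp; the last joint's range is limited). The gripper opens to 87 mm and grips with 3 to 60 N. Pads are 19 mm wide; open, the fingers measure 117 mm over their backs; the gripper's body (75 mm by 190 mm) begins 51 mm behind the grasp point.
Start: joints at [-0.895, 0.385, 0.008, 0, -1.194, -0.259], TCP at [0.253, -0.571, 0.223] pointing down, gripper open.
Joint ranges: [-3.14, 3.14], [-1.21, 2.06], [-1.07, 1.41], [-3.16, 2.05], [-2.99, -0.16], [-3.1, 3.1]. Speed limits (rad/s): [2.79, 2.79, 3.14, 3.14, 3.14, 3.14].

## Interface

Orientations are given as a unit quaternion [x, y, z, w].
In Python, from rig import read_state, viewer, ctrl, recognise, outline_of gives the robot as it stands.
- The arm moves only by the shell command python3 -m jog 'ROWS' [FORCE]. ROWS is JSON, a list of rows, each an object with "delta_pos": the shift along the world's x, y, z in m, a list of three; "turn": the turn, a rotation vector about the world's x, y, z in degrees, a list of three; "claw": the opening, from 0 (shut) to 1 (fully open). A call has 1 to 5 rows; each row is the pose to reach, as a shift and turn from the pose commanded when the call began; what a row does not reach only later rows make up. A row lasts 1/10 s, in which the tool goes at most 50 mm and 8.59 degrees, less where a joint would pass 70% of its speed; a pose out of reach is approached as far as the arm can. A call with a gripper value outside its range is refused whole. The fingers move at their own pace and stop on an object; FORCE is the grip in N (left out, the last holds). Time passes only in rows, so rows that repeat a pose let the fingers close. It gives the time, the measured TCP pose, the force, the opening and the grip force at its end, in the units of the state.
- read_state(): the state, without advancing time (a new reading comes with each control period).
- viewer.grab_frame(name): name is "scene" or "side" or "wrist"; returns a dict with "color" (384x512x3 uint8, red, green, blue), "fovy" (degrees; the focal length in pixels is half the picture's height over the tangent of half this angle, whatever the lens; pixels are square), "cx", "cy" (the principal point, pixels), "distortion" ([k1, k2, p1, p2, k3] as OpenCV has them; the pictures are not rectified), "position" and "attitude" of the camera in the world; the wrist camera has in their place "T_tool_cam" (4x4, takes a point from camera to tool coordinates, whose origin is the TCP and whose axes are the flange's). Camera axes: x right, y down, z forward; pixel columns grow to the right and rows downward; lengths in m; the calibration is good to about 2 mm. A picture is of the moment at which its call begins: read the wrist's pose just before it. There is no depth.
- ctrl.hand_in(): hands the job in; it is judged then, once.
Trained networks look in the newest picture that a camera, given by its name, has taken for a name from the list of things; names that differ only in an ending like _2 or _b are one class to them, and where a whole thing is asked for, a point or a joint stands for the part that bears it (a point fixed in the world has none). Each returns a list of dicts, best first, with "score" (0 to 1); they miss things now and then, are a little off and sometimes report something else, mostly with a low value. They report only what shows in the picture. A call takes as long as a camera call. They do not tell look-alikes from the thing itself.
- recognise(label, camera): "centre" ([row, column] in pixels, amid what is visible of it).
- outline_of(label, camera): "pixels" (384x512 bool, what is visible of it) and "centre" ([row, column] in pixels, amid what is visible of it).
The state is a dict: "clock": time; "q": joint angles; "qvel": joint speeds; "effort": joint torques, N m; "tool_pos": TCP position; "ee_rot": TCP orientation; "wrist_force": force on the tool from outside, world axes, zero at the start; "torque": the same for the moment, N m; "opening": finger opening in m; "grip_force": force on a finger pad.
Only numpy, scipy, OpenCV 4.12 (cv2) and the standard library are available. Lean on these libraries where they do the work, as an engineer would, in place of code of your own. Each camera call takes 0.05 s, during which the arm holds its last target. There are 200 camera calls.

## Task

Cover the white sorting dish: first swing the brass lens on its arm aside by its black grip, so that no part of the lens is over the dish any more, and leave it there. Then pick the one blue cover that fits the dish and set it down on the rim without dropping it, its plug fully home in the mouth, the cover level and let go. Leave the dish standing where it is, and do not disturb the other two covers, the flask or the probe.

Things in the scene. Friction and masses are not known exactly. Their poses are not given: they have to be found in the camera images.
- dish: Loose round white polymer dish with dark beetles in it, 110 mm across at the rim, 40 mm tall, wall 5 mm, so the open mouth is 100 mm across at the top (94 mm at the floor); about 250 g. Origin: centre of its underside, z up.
- dish_rim (a point): Centre of the dish's mouth at rim height, 40 mm above the dish's origin.
- cover_small: The smallest of three look-alike loose blue covers, lying knob up: flange 96 mm across, 5 mm thick; plug under it 80 mm across, 7 mm deep (foot tapered); central upright round white knob 22 mm across, 32 mm tall; 100 g. Origin: centre of the plug's underside, z up; flange top at 12 mm, knob top at 44 mm. Too small: it would drop into the dish.
- cover_middle: The middle one of three look-alike loose blue covers, lying knob up: flange 114 mm across, 5 mm thick; plug under it 92 mm across, 7 mm deep (foot tapered); central upright round white knob 22 mm across, 32 mm tall; 130 g. Origin: centre of the plug's underside, z up; flange top at 12 mm, knob top at 44 mm. This is the one that fits: plug in the mouth, flange resting on the rim.
- cover_middle_seat (a point): Centre of the underside of the middle cover's flange, 7 mm above that cover's origin; at the centre of the dish's mouth when the cover is home.
- cover_large: The largest of three look-alike loose blue covers, lying knob up: flange 132 mm across, 5 mm thick; plug under it 110 mm across, 7 mm deep (foot tapered); central upright round white knob 22 mm across, 32 mm tall; 170 g. Origin: centre of the plug's underside, z up; flange top at 12 mm, knob top at 44 mm. Too large: its plug does not enter the mouth.
- lens (a joint): Angle of the lens arm about its upright post: 0 points along the stand's own -x; grows clockwise seen from above (the lens moves to the robot's left, +y), from -1.5 to 1.5 rad. Starts within 0.2 of 0, with the lens over the dish. Light friction (about 0.12 N m) keeps it where it is left.
- lens_pivot (a point): On the post's axis, 150 mm above the desk; its x, y is the arm's hinge axis (vertical), and its axes are the stand's. The fixed stand has a round foot 80 mm across and a 16 mm post, and stands beyond the dish.
- lens_center (a point): Centre of the lens, 180 mm from the hinge axis; the brass ring is 98 mm across and lies level from 150 to 162 mm above the desk. The arm between it and the post is a 10 mm brass bar.
- lens_grip (a point): Point to pinch on the upright round black grip, 16 mm across, at the free end of the lens arm, 234 mm from the hinge axis. The grip rises from 162 to 207 mm above the desk; this point is at 190 mm.
- insect_box: Bystander, fixed: mahogany insect box with a closed glass lid, 200 x 150 mm and 67 mm tall, to the left. Origin: centre of its underside.
- flask: Bystander, loose: upright pewter flask at the left, 72 mm across, 134 mm tall. Origin: centre of its underside, z up.
- probe: Bystander, loose: chrome probe 160 mm long and 10 mm thick lying along its own x on the desk to the left. Origin: on the desk below its middle.
Not all that is in view belongs to the job. Several things have the shape of the dish; the one meant has the colours described above.

How it is judged:
By the outcome, as a careful person would: the job done as asked, in the order asked, and still so for the second after the job is handed in, with the robot touching nothing.
It also fails if it takes over 61 s, if anything falls off the work surface, if the arm or the gripper's body presses on something with over 40 N, if the wrist force passes 120 N, or if a joint passes its speed limit or range.

## Working session

There is one attempt and no reset: what is moved stays moved. The work goes in short steps, Python scripts to look and compute and a shell command to move; the robot and the scene stay as the last step left them, time stands still between calls to the robot, and variables do not carry over. Pictures are saved under pics/ and viewed, at most 10 in all, crops included, and the job is handed in when it is done.

```bash
mkdir -p pics; cat > h.py <<'E'
import numpy as np, cv2
from scipy.spatial.transform import Rotation as R
from rig import read_state, viewer, ctrl, recognise, outline_of
def grab(n):
    s=read_state(); f=viewer.grab_frame(n)
    if n=="wrist":
        T=np.eye(4);T[:3,:3]=R.from_quat(s["ee_rot"]).as_matrix();T[:3,3]=s["tool_pos"]
        M=T@np.array(f["T_tool_cam"])
    else:
        M=np.eye(4);a=np.array(f["attitude"]);M[:3,:3]=a if a.shape==(3,3) else R.from_quat(a).as_matrix();M[:3,3]=f["position"]
    h=f["color"].shape[0];F=h/2/np.tan(np.radians(f["fovy"])/2)
    K=np.array([[F,0,f["cx"]],[0,F,f["cy"]],[0,0,1]])
    return f["color"],M,K,np.array(f["distortion"],float)
def to_plane(cam,rc,z):
    _,M,K,D=cam
    p=np.array(rc,float).reshape(-1,2)[:,::-1].copy()
    u=cv2.undistortPoints(p.reshape(-1,1,2),K,D).reshape(-1,2)
    d=np.c_[u,np.ones(len(u))]@M[:3,:3].T
    return M[:3,3]+d*((z-M[2,3])/d[:,2])[:,None]
def proj(cam,P):
    _,M,K,D=cam
    W=np.linalg.inv(M)
    return cv2.projectPoints(np.array(P,float).reshape(-1,1,3),cv2.Rodrigues(W[:3,:3])[0],W[:3,3],K,D)[0].reshape(-1,2)[:,::-1]
def save(cam,n): cv2.imwrite(f"pics/{n}.png",cv2.cvtColor(cam[0],cv2.COLOR_RGB2BGR))
E
python3 - <<'E'
from h import *
hz=dict(dish=.04,cover_small=.012,cover_middle=.012,cover_large=.012,lens_grip=.19,lens_center=.162,lens_pivot=.15,flask=.07,probe=.005,insect_box=.067)
print(read_state())
for n in ("scene","side"):
    c=grab(n);save(c,n);print(n,c[1].round(3).tolist(),c[2][0,0],c[3])
    for l,z in hz.items():
        print(l,[(np.round(r["centre"]).tolist(),round(r["score"],2),to_plane(c,r["centre"],z)[0].round(3).tolist()) for r in recognise(l,n)[:5]])
import cv2
E
```

```text
{'clock': 0.0, 'q': array([-8.95393692e-01,  3.85561222e-01,  6.61891356e-03, -4.90843854e-04,
       -1.19400952e+00, -2.58609827e-01]), 'qvel': array([-5.27898369e-05,  1.12329296e-03, -1.01027929e-03, -6.57825462e-04,
       -1.84959802e-03,  7.21557512e-04]), 'effort': array([ 4.65218600e-04, -3.90664601e+01,  1.87401974e+01,  4.21966642e+00,
        1.09108561e-02, -1.93248775e-04]), 'tool_pos': array([ 0.25279114, -0.57093036,  0.2214553 ]), 'ee_rot': array([-2.06802553e-01,  9.78382078e-01,  1.06504136e-03, -2.81536021e-04]), 'wrist_force': array([-0.32204348, -0.61228596, -0.04900421]), 'torque': array([-0.02155504, -0.06078398, -0.04033569]), 'grip_force': 0.0, 'opening': 0.0872625811956862}
scene [[-0.441, 0.628, -0.642, 1.34], [0.898, 0.317, -0.306, 0.437], [0.012, -0.711, -0.703, 0.999], [0.0, 0.0, 0.0, 1.0]] 424.1407036221639 [-0.0320077  0.         0.         0.         0.       ]
dish [([272.0, 213.0], 0.74, [0.791, 0.042, 0.04]), ([180.0, 312.0], 0.72, [0.326, 0.148, 0.04]), ([219.0, 283.0], 0.61, [0.528, 0.134, 0.04])]
cover_small [([182.0, 167.0], 0.72, [0.528, -0.2
[... 834 characters left out ...]
240.0], 0.92, [0.5, 0.142, 0.04]), ([294.0, 306.0], 0.65, [0.303, 0.154, 0.04]), ([191.0, 188.0], 0.59, [0.772, 0.034, 0.04])]
cover_small [([172.0, 319.0], 0.77, [0.517, -0.312, 0.012])]
cover_middle [([205.0, 323.0], 0.57, [0.429, -0.175, 0.012])]
cover_large []
lens_grip [([215.0, 237.0], 0.75, [0.493, 0.159, 0.19])]
lens_center [([214.0, 236.0], 0.96, [0.517, 0.133, 0.162])]
lens_pivot [([218.0, 221.0], 0.67, [0.546, 0.155, 0.15]), ([206.0, 321.0], 0.57, [0.373, -0.023, 0.15])]
flask [([283.0, 134.0], 0.94, [0.628, 0.378, 0.07])]
probe [([349.0, 193.0], 0.73, [0.439, 0.399, 0.005]), ([185.0, 259.0], 0.51, [0.641, -0.149, 0.005])]
insect_box [([349.0, 190.0], 0.58, [0.416, 0.424, 0.067])]
```

```bash
python3 -c "
import cv2,numpy as np
a=np.vstack([cv2.imread('pics/scene.png'),cv2.imread('pics/side.png')]);a=cv2.resize(a,(400,600)) 
"; ls pics
```

```text
scene.png
side.png
```

View pics/scene.png

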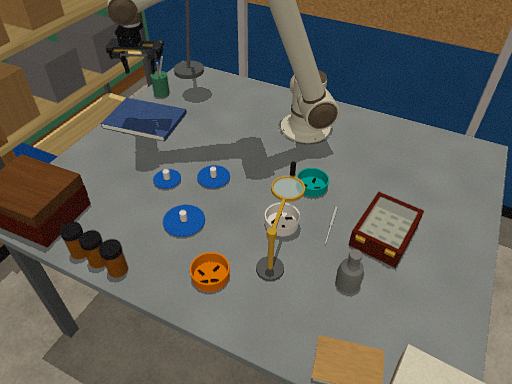

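View pics/side.png

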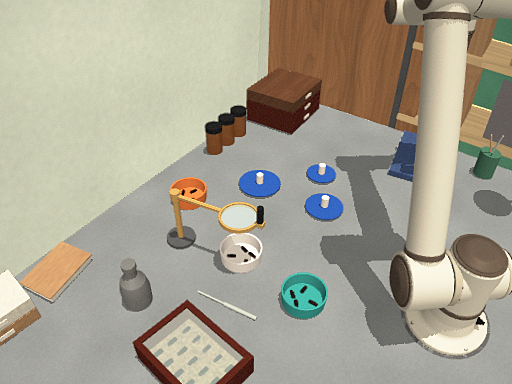

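The scene picture shows the white dish at about (219,283), with teal and orange decoys beside it. The grip is at (168,293), the foot at (268,270), and the covers are at about (179,167) small, (176,213) middle and (220,184) large. In the side picture the grip is at (215,260) and the foot at (237,181).

```bash
python3 - <<'E'
from h import *
S=grab("scene");D=grab("side")
for n,z,a,b in (("grip",.19,(168,293),(215,260)),("lens",.156,(187,289),(217,239)),("foot",.003,(268,270),(237,181))):
    print(n,to_plane(S,a,z).round(3),to_plane(D,b,z).round(3))
for n,c in (("scene",S),("side",D)):
    # blue flange components
    hsv=cv2.cvtColor(c[0],cv2.COLOR_RGB2HSV)
    m=cv2.inRange(hsv,(100,180,90),(125,255,255))
    k,l,st,ce=cv2.connectedComponentsWithStats(m)
    for i in range(1,k):
        if st[i,4]>150:
            ct=cv2.findContours((l==i).astype(np.uint8),0,cv2.CHAIN_APPROX_NONE)[0][0].reshape(-1,2)[:,::-1]
            P=to_plane(c,ct,.0105)[:,:2].astype(np.float32)
            (x,y),r=cv2.minEnclosingCircle(P);print(n,"blue",round(x,3),round(y,3),"d",round(2*r,3))
    for o in outline_of("dish",n):
        ct=max(cv2.findContours(o["pixels"].astype(np.uint8),0,cv2.CHAIN_APPROX_NONE)[0],key=len).reshape(-1,2)[:,::-1]
        (x,y),r=cv2.minEnclosingCircle(to_plane(c,ct,.04)[:,:2].astype(np.float32));print(n,"dish",o["score"],np.round(o["centre"]),x,y,2*r)
s=read_state();print(R.from_quat(s["ee_rot"]).as_matrix().round(3))
E
```

```text
grip [[0.46  0.127 0.19 ]] [[0.452 0.128 0.19 ]]
lens [[0.505 0.136 0.156]] [[0.509 0.132 0.156]]
foot [[0.684 0.164 0.003]] [[0.689 0.161 0.003]]
scene blue 0.613 -0.826 d 0.183
scene blue 0.428 -0.173 d 0.113
scene blue 0.51 -0.31 d 0.096
scene blue 0.645 -0.152 d 0.131
scene dish 0.97 [220. 280.] 0.5277072191238403 0.13737741112709045 0.1356259137392044
scene dish 0.93 [272. 211.] 0.7931548357009888 0.029873965308070183 0.13193634152412415
scene dish 0.61 [178. 313.] 0.330214262008667 0.15770596265792847 0.1471322774887085
side blue 0.51 -0.31 d 0.096
side blue 0.645 -0.153 d 0.133
side blue 0.426 -0.175 d 0.115
side dish 0.95 [294. 307.] 0.3077218234539032 0.15757311880588531 0.133666530251503
side dish 0.65 [192. 188.] 0.7682846784591675 0.02239443175494671 0.12807925045490265
side dish 0.63 [215. 235.] 0.663896918296814 0.03772302716970444 0.31080445647239685
side dish 0.57 [252. 240.] 0.5039645433425903 0.13460619747638702 0.13641783595085144
[[-0.914 -0.405  0.   ]
 [-0.405  0.914  0.   ]
 [-0.     0.    -1.   ]]
```

```bash

python3 -m jog '[{"delta_pos":[0.013,0.044,0.02],"turn":[0,0,-3],"claw":1},{"delta_pos":[0.026,0.088,0.035],"turn":[0,0,-6],"claw":1},{"delta_pos":[0.039,0.132,0.05],"turn":[0,0,-9],"claw":1},{"delta_pos":[0.052,0.176,0.06],"turn":[0,0,-12],"claw":1},{"delta_pos":[0.065,0.22,0.07],"turn":[0,0,-15.5],"claw":1}]' 20
python3 -m jog '[{"delta_pos":[0.013,0.046,0],"turn":[0,0,0],"claw":1},{"delta_pos":[0.026,0.092,0],"turn":[0,0,0],"claw":1},{"delta_pos":[0.039,0.138,0],"turn":[0,0,0],"claw":1},{"delta_pos":[0.052,0.184,0],"turn":[0,0,0],"claw":1},{"delta_pos":[0.065,0.23,0],"turn":[0,0,0],"claw":1}]'
python3 -m jog '[{"delta_pos":[0.015,0.048,0],"turn":[0,0,0],"claw":1},{"delta_pos":[0.029,0.095,0],"turn":[0,0,0],"claw":1},{"delta_pos":[0.043,0.142,0],"turn":[0,0,0],"claw":1},{"delta_pos":[0.058,0.19,0],"turn":[0,0,0],"claw":1},{"delta_pos":[0.072,0.235,0],"turn":[0,0,0],"claw":1}]'
cat > w.py <<'E'
from h import *
import sys
c=grab("wrist");save(c,sys.argv[1]);s=read_state()
print(s["clock"],s["tool_pos"].round(4),R.from_quat(s["ee_rot"]).as_matrix()[:,1].round(3),s["opening"],c[1].round(3).tolist())
for l,z in (("lens_grip",.19),("lens_center",.156),("lens_pivot",.15),("dish",.04),("cover_middle",.012)):
    print(l,[(np.round(r["centre"]).tolist(),round(r["score"],2),to_plane(c,r["centre"],z)[0].round(3).tolist()) for r in recognise(l,"wrist")[:3]])
E
python3 w.py w1
```

```text
clock: 1.8
tool_pos: [0.3182, -0.3499, 0.2933]
ee_rot: [-0.072, 0.997, -0.0, 0.0]
wrist_force: [0.5, 0.5, 0.3]
opening: 0.0871
grip_force: 0.0
clock: 2.3
tool_pos: [0.3831, -0.1196, 0.2931]
ee_rot: [-0.073, 0.997, -0.0, 0.001]
wrist_force: [2.1, -0.6, -0.2]
opening: 0.0868
grip_force: 0.0
clock: 2.8
tool_pos: [0.4552, 0.1158, 0.293]
ee_rot: [-0.074, 0.997, 0.0, 0.001]
wrist_force: [1.0, -0.1, 0.2]
opening: 0.087
grip_force: 0.0
2.85 [0.4578 0.1207 0.2923] [-0.15   0.989  0.002] 0.08684786424666675 [[-0.148, 0.951, 0.27, 0.38], [0.989, 0.142, 0.041, 0.104], [0.0, 0.273, -0.962, 0.456], [0.0, 0.0, 0.0, 1.0]]
lens_grip [([217.0, 266.0], 0.89, [0.482, 0.131, 0.19])]
lens_center [([220.0, 261.0], 0.83, [0.5, 0.13, 0.156])]
lens_pivot [([225.0, 261.0], 0.75, [0.508, 0.131, 0.15]), ([175.0, 246.0], 0.22, [0.453, 0.106, 0.15])]
dish [([61.0, 294.0], 0.94, [0.313, 0.148, 0.04]), ([179.0, 243.0], 0.93, [0.486, 0.104, 0.04]), ([219.0, 262.0], 0.56, [0.543, 0.141, 0.04])]
cover_middle [([110.0, 67.0], 0.69, [0.425, -0.176, 0.012])]
```

View pics/w1.png

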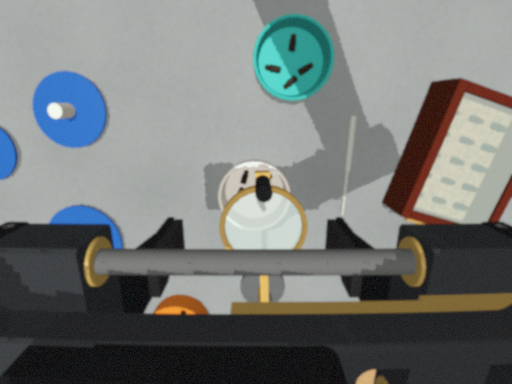

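The wrist view shows the black grip at about (188,264), between the open fingers in column. The white dish, partly hidden by the lens, is centred near (195,255). The middle cover is at about (110,68).

```bash
python3 - <<'E'
from h import *
c=grab("wrist");print(read_state()["tool_pos"])
print(to_plane(c,[(188,264)],.185),to_plane(c,[(196,264)],.207),to_plane(c,[(177,263)],.165),to_plane(c,[(226,263)],.16), to_plane(c,[(285,263)],.0),to_plane(c,[(275,264)],.155))
for P in ([.456,.128,.19],[.456,.128,.207]): print(proj(c,P))
# dish rim: fit circle to rim points at left/top edge
print(to_plane(c,[(160,255),(190,219),(180,290)],.04))
E
```

```text
[0.45470773 0.11256447 0.29274939]
[[0.4538094  0.12199204 0.185     ]] [[0.45521317 0.12151446 0.207     ]] [[0.44773726 0.12062482 0.165     ]] [[0.50387711 0.1295579  0.16      ]] [[ 6.85645089e-01  1.62612974e-01 -5.55111512e-17]] [[0.56793423 0.14095824 0.155     ]]
[[192.46533548 269.99119352]]
[[197.82916263 270.95686173]]
[[0.45342751 0.11328073 0.04      ]
 [0.50630041 0.06659259 0.04      ]
 [0.47547678 0.16908567 0.04      ]]
```

```bash

python3 -m jog '[{"delta_pos":[0,0.011,-0.03],"turn":[0,0,0],"claw":1},{"delta_pos":[0,0.011,-0.06],"turn":[0,0,0],"claw":1},{"delta_pos":[0,0.011,-0.09],"turn":[0,0,0],"claw":1},{"delta_pos":[0,0.011,-0.12],"turn":[0,0,0],"claw":1},{"delta_pos":[0,0.011,-0.12],"turn":[0,0,0],"claw":1}]' 20
python3 -m jog '[{"delta_pos":[0,0,0],"turn":[0,0,0],"claw":0},{"delta_pos":[0,0,0],"turn":[0,0,0],"claw":0},{"delta_pos":[0,0,0],"turn":[0,0,0],"claw":0},{"delta_pos":[0,0,0],"turn":[0,0,0],"claw":0},{"delta_pos":[0,0,0],"turn":[0,0,0],"claw":0}]' 20
```

```text
clock: 3.65
tool_pos: [0.4523, 0.1219, 0.1694]
ee_rot: [-0.072, 0.997, -0.002, -0.004]
wrist_force: [-0.8, -0.4, -1.1]
opening: 0.0869
grip_force: 0.0
clock: 4.15
tool_pos: [0.4553, 0.1247, 0.1733]
ee_rot: [-0.073, 0.997, 0.0, 0.001]
wrist_force: [-0.8, -0.5, 0.2]
opening: 0.0549
grip_force: 0.0
```

```bash

python3 -m jog '[{"delta_pos":[0,0,0],"turn":[0,0,0],"claw":0},{"delta_pos":[0,0,0],"turn":[0,0,0],"claw":0},{"delta_pos":[0,0,0],"turn":[0,0,0],"claw":0},{"delta_pos":[0,0,0],"turn":[0,0,0],"claw":0},{"delta_pos":[0,0,0],"turn":[0,0,0],"claw":0}]' 20
python3 -m jog '[{"delta_pos":[0,0,0],"turn":[0,0,0],"claw":0},{"delta_pos":[0,0,0],"turn":[0,0,0],"claw":0},{"delta_pos":[0,0,0],"turn":[0,0,0],"claw":0}]' 20
python3 - <<'E'
import numpy as np
p=np.array([.687,.1615]);g=np.array([.455,.125]);d=g-p;print(np.hypot(*d))
for a in range(0,78,7):
    t=np.radians(-a);r=np.array([[np.cos(t),-np.sin(t)],[np.sin(t),np.cos(t)]]);print(a,(r@d-d).round(3))
E
```

```text
clock: 4.65
tool_pos: [0.455, 0.1245, 0.1725]
ee_rot: [-0.073, 0.997, -0.0, -0.0]
wrist_force: [0.4, 0.6, 0.4]
opening: 0.0153
grip_force: 20.2
clock: 4.95
tool_pos: [0.455, 0.1245, 0.1725]
ee_rot: [-0.073, 0.997, 0.0, -0.0]
wrist_force: [-0.7, 0.4, 0.3]
opening: 0.0154
grip_force: 20.0
0.23485367785069924
0 [0. 0.]
7 [-0.003  0.029]
14 [-0.002  0.057]
21 [0.002 0.086]
28 [0.01  0.113]
35 [0.021 0.14 ]
42 [0.035 0.165]
49 [0.052 0.188]
56 [0.072 0.208]
63 [0.094 0.227]
70 [0.118 0.242]
77 [0.144 0.254]
```

```bash

python3 -m jog '[{"delta_pos":[-0.003,0.029,0],"turn":[0,0,-7],"claw":0},{"delta_pos":[-0.002,0.057,0],"turn":[0,0,-14],"claw":0},{"delta_pos":[0.002,0.086,0],"turn":[0,0,-21],"claw":0},{"delta_pos":[0.010,0.113,0],"turn":[0,0,-28],"claw":0},{"delta_pos":[0.021,0.140,0],"turn":[0,0,-35],"claw":0}]' 20
python3 -m jog '[{"delta_pos":[0.014,0.025,0],"turn":[0,0,-7],"claw":0},{"delta_pos":[0.031,0.048,0],"turn":[0,0,-14],"claw":0},{"delta_pos":[0.051,0.068,0],"turn":[0,0,-21],"claw":0},{"delta_pos":[0.073,0.087,0],"turn":[0,0,-28],"claw":0},{"delta_pos":[0.073,0.087,0],"turn":[0,0,-28],"claw":0}]' 20
python3 - <<'E'
from h import *
c=grab("scene");save(c,"s2");print(read_state())
E
```

```text
clock: 5.45
tool_pos: [0.4748, 0.2654, 0.1725]
ee_rot: [0.233, 0.973, -0.001, -0.001]
wrist_force: [0.5, -1.2, 0.3]
opening: 0.0155
grip_force: 20.0
clock: 5.95
tool_pos: [0.5809, 0.3123, 0.1641]
ee_rot: [0.419, 0.907, 0.021, -0.035]
wrist_force: [0.4, -0.8, -0.9]
opening: 0.0017
grip_force: 0.0
{'clock': 6.0, 'q': array([ 0.6981402 ,  0.48811487,  0.05528851, -0.08984177, -1.13326005,
       -3.09628989]), 'qvel': array([ 2.67662195e-02, -4.31023344e-02, -5.63017436e-02,  3.45213503e-03,
       -7.52518098e-03,  7.81353225e-05]), 'effort': array([ 4.33110595e-01, -4.32352102e+01,  1.91625398e+01,  3.85168076e+00,
        7.36156711e-02, -9.16599442e-03]), 'tool_pos': array([0.57940877, 0.31093838, 0.16415352]), 'ee_rot': array([ 0.41890626,  0.90711293,  0.02014954, -0.03546366]), 'wrist_force': array([-0.04771648, -0.26081948, -0.79954198]), 'torque': array([-0.34380197, -0.0672041 , -0.01365576]), 'grip_force': 0.0, 'opening': 0.001200336580883356}
```

View pics/s2.png

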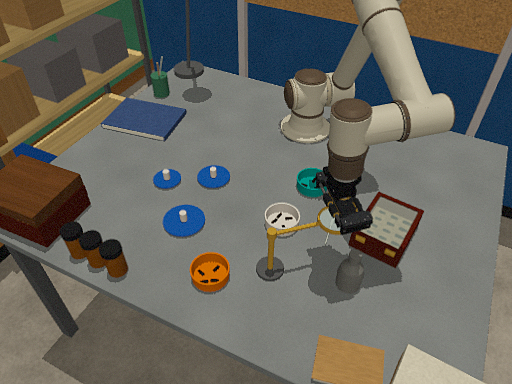

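The scene picture shows the white dish clear at (218,282). The lens has swung left to about (219,332), and the fingers slipped off the grip when joint 6 reached its limit. I'll raise the tool, turn it back and measure the lens.

```bash

python3 -m jog '[{"delta_pos":[0,0,0.04],"turn":[0,0,0],"claw":0},{"delta_pos":[0,0,0.08],"turn":[0,0,8],"claw":0},{"delta_pos":[0,0,0.12],"turn":[0,0,16],"claw":0.2},{"delta_pos":[0,0,0.14],"turn":[0,0,24],"claw":0.5},{"delta_pos":[0,0,0.14],"turn":[0,0,28],"claw":1}]' 20
python3 -m jog '[{"delta_pos":[-0.035,-0.035,0],"turn":[0,0,8],"claw":1},{"delta_pos":[-0.07,-0.07,0],"turn":[0,0,16],"claw":1},{"delta_pos":[-0.09,-0.105,0],"turn":[0,0,24],"claw":1},{"delta_pos":[-0.11,-0.14,0],"turn":[0,0,32],"claw":1},{"delta_pos":[-0.12,-0.18,0],"turn":[0,0,40],"claw":1}]'
python3 - <<'E'
from h import *
s=read_state();print(s["tool_pos"],R.from_quat(s["ee_rot"]).as_matrix().round(3),s["q"])
for n in ("scene","side","wrist"):
    c=grab(n);save(c,n+"3")
    for l,z in (("lens_grip",.19),("lens_center",.156),("dish",.04)):
        print(n,l,[(np.round(r["centre"]).tolist(),round(r["score"],2),to_plane(c,r["centre"],z)[0].round(3).tolist()) for r in recognise(l,n)[:3]])
cv2.imwrite("pics/c3.png",np.hstack([cv2.resize(cv2.imread("pics/%s3.png"%n)[130:330,150:420] if n=="scene" else cv2.imread("pics/side3.png")[130:330,90:360],(400,296)) for n in ("scene","side")]))
E
```

```text
clock: 6.5
tool_pos: [0.5782, 0.3125, 0.3109]
ee_rot: [0.183, 0.982, 0.014, -0.036]
wrist_force: [-0.2, 0.7, -0.3]
opening: 0.0173
grip_force: 0.0
clock: 7.0
tool_pos: [0.4553, 0.1306, 0.3063]
ee_rot: [-0.166, 0.985, -0.002, -0.041]
wrist_force: [0.8, -1.2, -0.1]
opening: 0.0566
grip_force: 0.0
[0.45528029 0.13062011 0.30625779] [[-0.942 -0.327 -0.079]
 [-0.326  0.945 -0.018]
 [ 0.081  0.009 -0.997]] [ 0.60277138  0.11532101 -0.13702712 -0.03054962 -1.39409503 -1.8340837 ]
scene lens_grip [([223.0, 334.0], 0.86, [0.608, 0.303, 0.19])]
scene lens_center [([220.0, 332.0], 0.81, [0.569, 0.288, 0.156])]
scene dish [([181.0, 310.0], 0.93, [0.33, 0.144, 0.04]), ([275.0, 208.0], 0.65, [0.803, 0.034, 0.04]), ([217.0, 282.0], 0.59, [0.52, 0.128, 0.04])]
side lens_grip [([248.0, 173.0], 0.56, [0.542, 0.315, 0.19])]
side lens_center [([247.0, 176.0], 0.84, [0.565, 0.29, 0.156])]
side dish [([296.0, 305.0], 0.71, [0.303, 0.159, 0.04]), ([193.0, 188.0], 0.71, [0.765, 0.041, 0.04]), ([254.0, 241.0], 0.65, [0.499, 0.141, 0.04])]
wrist lens_grip [([291.0, 332.0], 0.94, [0.532, 0.249, 0.19])]
wrist lens_center [([291.0, 328.0], 0.86, [0.551, 0.26, 0.156])]
wrist dish [([83.0, 297.0], 0.71, [0.313, 0.151, 0.04]), ([308.0, 159.0], 0.61, [0.726, 0.055, 0.04]), ([200.0, 233.0], 0.56, [0.507, 0.117, 0.04])]
```

View pics/c3.png

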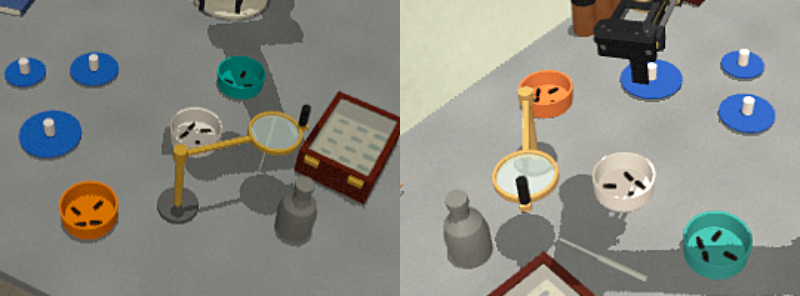

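View pics/wrist3.png

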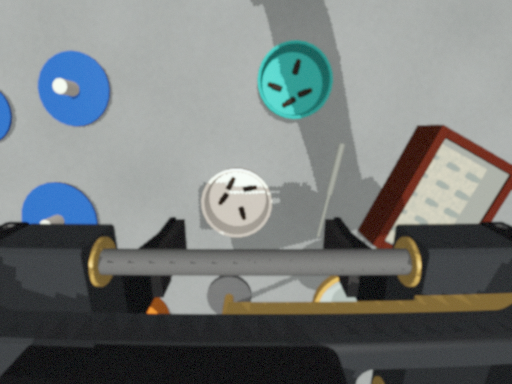

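In the crops the lens is well off the dish, about 166 mm from it centre to centre where 104 mm is needed. The other things stand undisturbed. The wrist view shows the whole white dish at (202,236). Next I fit the dish's position and turn the tool upright on the way to the middle cover.

```bash
cat > dish.py <<'E'
from h import *
from scipy.optimize import minimize
th=np.linspace(0,2*np.pi,60)
def mask_fit(c,m,z0,r0,z1,r1,x0):
    def hull(p):
        P=[[p[0]+r*np.cos(t),p[1]+r*np.sin(t),z] for z,r in ((z0,r0),(z1,r1)) for t in th]
        o=np.zeros(m.shape,np.uint8);q=proj(c,P)[:,::-1]
        cv2.fillConvexPoly(o,np.round(cv2.convexHull(q.astype(np.float32))*16).astype(np.int32),255,cv2.LINE_AA,4);return o/255.
    f=lambda p:np.abs(hull(p)-m).sum()
    r=minimize(f,x0,method="Nelder-Mead",options=dict(initial_simplex=np.array(x0)+[[0,0],[.012,0],[0,.012]],xatol=1e-4))
    return r.x,r.fun/m.sum()
if __name__=="__main__":
    for n in ("scene","side","wrist"):
        c=grab(n);o=[o for o in outline_of("dish",n) if np.linalg.norm(to_plane(c,o["centre"],.03)[0,:2]-[.505,.137])<.04]
        for k in o[:1]:
            m=k["pixels"].astype(np.uint8)
            m=cv2.morphologyEx(m,cv2.MORPH_CLOSE,np.ones((9,9)))
            print(n,k["score"],m.sum(),mask_fit(c,m.astype(float),.04,.055,0,.052,[.505,.137]))
E
python3 dish.py
python3 -m jog '[{"delta_pos":[0,-0.05,0],"turn":[1,-4.5,0],"claw":1},{"delta_pos":[0,-0.1,0],"turn":[1,-4.5,0],"claw":1},{"delta_pos":[0,-0.15,0],"turn":[1,-4.5,0],"claw":1},{"delta_pos":[-0.01,-0.2,0],"turn":[1,-4.5,0],"claw":1},{"delta_pos":[-0.03,-0.24,-0.02],"turn":[1,-4.5,0],"claw":1}]' 20
python3 -m jog '[{"delta_pos":[0,-0.03,-0.03],"turn":[0,0,0],"claw":1},{"delta_pos":[0,-0.06,-0.06],"turn":[0,0,0],"claw":1},{"delta_pos":[0,-0.064,-0.1],"turn":[0,0,0],"claw":1},{"delta_pos":[0,-0.064,-0.13],"turn":[0,0,0],"claw":1},{"delta_pos":[0,-0.064,-0.13],"turn":[0,0,0],"claw":1}]' 20
python3 - <<'E'
from h import *
c=grab("wrist");save(c,"w4")
for _ in range(3):
    s=read_state();print(s["tool_pos"],R.from_quat(s["ee_rot"]).as_matrix()[:,2].round(3)); viewer.grab_frame("wrist")
E
python3 dish.py
```

```text
scene 0.62 721 (array([0.49739926, 0.11589184]), np.float64(0.45458649479209157))
side 0.65 1405 (array([0.51330725, 0.12310061]), np.float64(0.08557113948782359))
wrist 0.67 3815 (array([0.51045696, 0.12323051]), np.float64(0.05547143628093439))
clock: 8.4
tool_pos: [0.4295, -0.1102, 0.2879]
ee_rot: [-0.162, 0.987, -0.001, 0.002]
wrist_force: [0.1, -0.2, 0.3]
opening: 0.0872
grip_force: 0.0
clock: 8.9
tool_pos: [0.4246, -0.172, 0.1522]
ee_rot: [-0.161, 0.987, 0.001, -0.005]
wrist_force: [-0.6, -0.2, 0.4]
opening: 0.0867
grip_force: 0.0
[ 0.42686524 -0.17214703  0.15483262] [-0.005 -0.    -1.   ]
[ 0.42849912 -0.1721882   0.15658286] [-0.001 -0.001 -1.   ]
[ 0.42924467 -0.17207083  0.15748792] [ 0.002 -0.001 -1.   ]
scene 0.61 798 (array([0.50416565, 0.11742421]), np.float64(0.3231854145166839))
```

View pics/w4.png

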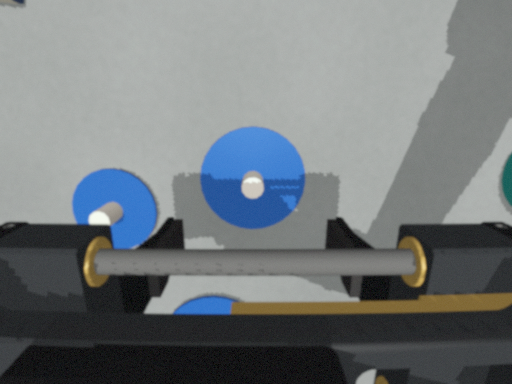

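The wrist view shows the middle cover squarely below, at (177,253) with its knob at (185,253), and the tool is upright. I fit its centre from this picture.

```bash
python3 - <<'E'
from h import *
c=grab("wrist");T=[]
for _ in range(4): T.append(read_state()["tool_pos"]); viewer.grab_frame("wrist")
print("tcp",np.mean(T,0).round(4))
m=cv2.inRange(cv2.cvtColor(c[0],cv2.COLOR_RGB2HSV),(100,150,50),(125,255,255))
k,l,st,ce=cv2.connectedComponentsWithStats(m)
i=l[150,253];ct=cv2.findContours((l==i).astype(np.uint8),0,cv2.CHAIN_APPROX_NONE)[0][0].reshape(-1,2)[:,::-1]
P=to_plane(c,ct,.0105)[:,:2].astype(np.float32);(x,y),r=cv2.minEnclosingCircle(P);print(x,y,2*r,P.min(0),P.max(0))
print("knob top",to_plane(c,[(187,253)],.044), "frame tcp",read_state()["tool_pos"])
E
```

```text
tcp [ 0.428  -0.1718  0.1562]
0.424653023481369 -0.17358039319515228 0.11217886209487915 [ 0.3691203 -0.2293453] [ 0.48023456 -0.11778226]
knob top [[ 0.42965066 -0.17282541  0.044     ]] frame tcp [ 0.42788463 -0.17187207  0.15591255]
```

```bash

python3 -m jog '[{"delta_pos":[-0.001,-0.001,-0.04],"turn":[0,0,0],"claw":1},{"delta_pos":[-0.001,-0.001,-0.08],"turn":[0,0,0],"claw":0.7},{"delta_pos":[-0.001,-0.001,-0.11],"turn":[0,0,0],"claw":0.6},{"delta_pos":[-0.001,-0.001,-0.13],"turn":[0,0,0],"claw":0.5},{"delta_pos":[-0.001,-0.001,-0.138],"turn":[0,0,0],"claw":0.5}]' 25
python3 -m jog '[{"delta_pos":[0,0,0],"turn":[0,0,0],"claw":0},{"delta_pos":[0,0,0],"turn":[0,0,0],"claw":0},{"delta_pos":[0,0,0],"turn":[0,0,0],"claw":0},{"delta_pos":[0,0,0],"turn":[0,0,0],"claw":0},{"delta_pos":[0,0,0],"turn":[0,0,0],"claw":0}]' 25
python3 -m jog '[{"delta_pos":[0,0,0],"turn":[0,0,0],"claw":0},{"delta_pos":[0,0,0],"turn":[0,0,0],"claw":0},{"delta_pos":[0,0,0],"turn":[0,0,0],"claw":0}]' 25
```

```text
clock: 10.15
tool_pos: [0.4255, -0.1729, 0.0159]
ee_rot: [-0.162, 0.987, 0.0, -0.003]
wrist_force: [0.0, 0.6, -0.2]
opening: 0.0629
grip_force: 0.0
clock: 10.65
tool_pos: [0.4274, -0.1729, 0.0186]
ee_rot: [-0.162, 0.987, -0.0, 0.0]
wrist_force: [-0.3, 0.2, 0.1]
opening: 0.0231
grip_force: 0.0
clock: 10.95
tool_pos: [0.4273, -0.1729, 0.0185]
ee_rot: [-0.162, 0.987, -0.0, -0.0]
wrist_force: [-0.8, 1.2, 6.2]
opening: 0.0211
grip_force: 25.0
```

```bash

python3 -m jog '[{"delta_pos":[0,0,0.01],"turn":[0,0,0],"claw":0},{"delta_pos":[0,0,0.03],"turn":[0,0,0],"claw":0},{"delta_pos":[0,0,0.065],"turn":[0,0,0],"claw":0},{"delta_pos":[0,0,0.1],"turn":[0,0,0],"claw":0},{"delta_pos":[0.005,0.02,0.13],"turn":[0,0,0],"claw":0}]' 30
python3 -m jog '[{"delta_pos":[0.01,0.04,0],"turn":[0,0,5],"claw":0},{"delta_pos":[0.022,0.082,0],"turn":[0,0,10],"claw":0},{"delta_pos":[0.035,0.124,0],"turn":[0,0,15],"claw":0},{"delta_pos":[0.046,0.165,0],"turn":[0,0,20],"claw":0},{"delta_pos":[0.057,0.2,0],"turn":[0,0,25],"claw":0}]' 30
python3 -m jog '[{"delta_pos":[0.01,0.03,0],"turn":[0,0,0],"claw":0},{"delta_pos":[0.018,0.055,0],"turn":[0,0,0],"claw":0},{"delta_pos":[0.023,0.072,-0.01],"turn":[0,0,0],"claw":0},{"delta_pos":[0.023,0.076,-0.03],"turn":[0,0,0],"claw":0},{"delta_pos":[0.023,0.076,-0.04],"turn":[0,0,0],"claw":0}]' 30
cat > chk.py <<'E'
from dish import *
import sys
T=[]
for n in ("scene","side"):
    c=grab(n);save(c,n+sys.argv[1])
    m=cv2.inRange(cv2.cvtColor(c[0],cv2.COLOR_RGB2HSV),(100,150,50),(125,255,255))
    s=read_state();T.append(s["tool_pos"]);z=s["tool_pos"][2]-.0185
    k,l,st,ce=cv2.connectedComponentsWithStats(m)
    p=s["tool_pos"][:2]
    u=proj(c,[p[0],p[1],z+.0105])[0]
    i=min((i for i in range(1,k) if st[i,4]>200),key=lambda i:np.hypot(*(ce[i][::-1]-u)))
    ct=cv2.findContours((l==i).astype(np.uint8),0,cv2.CHAIN_APPROX_NONE)[0][0].reshape(-1,2)[:,::-1]
    P=to_plane(c,ct,z+.0095)[:,:2].astype(np.float32);(x,y),r=cv2.minEnclosingCircle(P);print(n,"cover",round(x,4),round(y,4),"d",round(2*r,4),ce[i][::-1].round())
    for k in [o for o in outline_of("dish",n) if np.linalg.norm(to_plane(c,o["centre"],.03)[0,:2]-[.512,.123])<.04][:1]:
        print("dish",k["pixels"].sum(),k["centre"])
print(s["tool_pos"],R.from_quat(s["ee_rot"]).as_matrix()[:,2].round(3),s["opening"],s["grip_force"])
cv2.imwrite("pics/c%s.png"%sys.argv[1],np.hstack([cv2.resize(cv2.imread("pics/scene%s.png"%sys.argv[1])[140:290,200:335],(400,444)),cv2.resize(cv2.imread("pics/side%s.png"%sys.argv[1])[160:310,170:305],(400,444))]))
E
python3 chk.py 5
```

```text
clock: 11.45
tool_pos: [0.4313, -0.1537, 0.1497]
ee_rot: [-0.16, 0.987, -0.0, -0.0]
wrist_force: [1.2, 0.6, -1.0]
opening: 0.0214
grip_force: 30.0
clock: 11.95
tool_pos: [0.4886, 0.049, 0.1481]
ee_rot: [-0.373, 0.928, 0.0, -0.001]
wrist_force: [1.0, -0.9, -1.0]
opening: 0.0211
grip_force: 30.0
clock: 12.45
tool_pos: [0.5103, 0.1229, 0.1056]
ee_rot: [-0.371, 0.928, -0.0, -0.003]
wrist_force: [-0.6, -0.5, -2.2]
opening: 0.0211
grip_force: 30.0
scene cover 0.5108 0.1221 d 0.116 [204. 283.]
dish 517 [221.2, 281.2]
side cover 0.5086 0.1219 d 0.1154 [238. 241.]
dish 865 [261.5, 240.7]
[0.51105739 0.12210666 0.10697699] [-0.003 -0.002 -1.   ] 0.021006656173664588 29.999979003332555
```

View pics/c5.png

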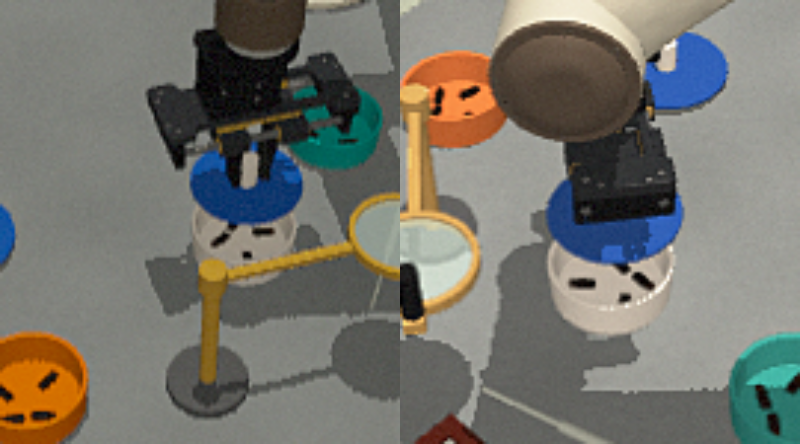

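The crops show the cover level in the fingers and close above the white dish in both views. I refit the dish from the earlier unobstructed pictures by colour, to check the x offset.

```bash
python3 - <<'E'
from dish import *
for n in ("scene","side"):
    c=grab(n);im=cv2.imread(f"pics/{n}3.png")[:,:,::-1].copy()
    u=proj(c,[.512,.123,.02])[0].astype(int);print(u,im[u[0]-24:u[0]+26:6,u[1]].tolist())
    hsv=cv2.cvtColor(im,cv2.COLOR_RGB2HSV);m0=np.zeros(im.shape[:2],np.uint8);cv2.circle(m0,(int(u[1]),int(u[0])),34,1,-1)
    i16=im.astype(int);warm=i16[:,:,0]-i16[:,:,2]  # white polymer is warmer than grey desk
    for t in (8,12):
        m=((warm>t)&(hsv[:,:,1]<80)&(m0>0)).astype(np.uint8)
        k,l,st,ce=cv2.connectedComponentsWithStats(m);i=1+np.argmax(st[1:,4]);m=(l==i).astype(np.uint8)
        hull=cv2.convexHull(np.argwhere(m)[:,::-1].astype(np.int32));M=np.zeros_like(m);cv2.fillConvexPoly(M,hull,1)
        print(n,t,M.sum(),m.sum(),mask_fit(c,M.astype(float),.04,.055,0,.052,[.511,.123]))
    # cover now: flange z
    z=.1065-.0185
    m=cv2.inRange(cv2.cvtColor(c[0],cv2.COLOR_RGB2HSV),(100,150,50),(125,255,255))&(m0*0+255)
    m2=np.zeros_like(m);v=proj(c,[.511,.122,z+.01])[0];cv2.circle(m2,(int(v[1]),int(v[0])),34,255,-1);m&=m2
    hull=cv2.convexHull(np.argwhere(m)[:,::-1].astype(np.int32));M=np.zeros_like(m);cv2.fillConvexPoly(M,hull,1)
    print("cover",mask_fit(c,M.astype(float),z+.012,.057,z+.007,.057,[.511,.122]))
E
```

```text
[218 281] [[129, 131, 126], [124, 127, 123], [158, 149, 136], [149, 139, 125], [148, 140, 127], [152, 144, 131], [197, 164, 41], [131, 125, 112], [90, 92, 89]]
scene 8 866 772 (array([0.5075165 , 0.12004607]), np.float64(0.2306932934836752))
scene 12 852 749 (array([0.50726213, 0.12056208]), np.float64(0.25029457792506676))
cover (array([0.51000693, 0.11990406]), np.float64(0.12586863454670166))
[252 240] [[171, 170, 163], [226, 215, 195], [225, 214, 197], [223, 211, 192], [211, 198, 182], [213, 198, 181], [238, 234, 219], [218, 204, 186], [107, 106, 101]]
side 8 1561 1341 (array([0.51223447, 0.12228199]), np.float64(0.04901081508836718))
side 12 1489 1294 (array([0.51317095, 0.12223422]), np.float64(0.033634891162643704))
cover (array([0.51435491, 0.11844921]), np.float64(0.3027871831659492))
```

```bash

python3 -m jog '[{"delta_pos":[0.001,0.001,-0.015],"turn":[0,0,0],"claw":0},{"delta_pos":[0.001,0.001,-0.03],"turn":[0,0,0],"claw":0},{"delta_pos":[0.001,0.001,-0.04],"turn":[0,0,0],"claw":0},{"delta_pos":[0.001,0.001,-0.045],"turn":[0,0,0],"claw":0},{"delta_pos":[0.001,0.001,-0.045],"turn":[0,0,0],"claw":0}]' 30
python3 -m jog '[{"delta_pos":[0,0,-0.002],"turn":[0,0,0],"claw":0},{"delta_pos":[0,0,-0.004],"turn":[0,0,0],"claw":0},{"delta_pos":[0,0,-0.006],"turn":[0,0,0],"claw":0},{"delta_pos":[0,0,-0.008],"turn":[0,0,0],"claw":0},{"delta_pos":[0,0,-0.008],"turn":[0,0,0],"claw":0}]' 30
python3 -c "
from h import *
print(*[(viewer.grab_frame('wrist') and 0) or (lambda s:(s['tool_pos'].round(4),s['wrist_force'].round(1)))(read_state()) for _ in range(3)])"
```

```text
clock: 13.25
tool_pos: [0.5128, 0.1238, 0.0626]
ee_rot: [-0.371, 0.929, -0.0, -0.001]
wrist_force: [0.8, -0.5, -1.5]
opening: 0.0212
grip_force: 30.0
clock: 13.75
tool_pos: [0.5127, 0.124, 0.0546]
ee_rot: [-0.371, 0.928, -0.0, -0.001]
wrist_force: [0.1, 0.1, -1.7]
opening: 0.0212
grip_force: 30.0
(array([0.5128, 0.124 , 0.0547]), array([-0.1,  0.4, -2.3])) (array([0.5129, 0.1241, 0.0548]), array([-1.1, -0.1, -1.7])) (array([0.5129, 0.1241, 0.0549]), array([-0.1, -0.2, -1.5]))
```

```bash

python3 -m jog '[{"delta_pos":[0,0,-0.001],"turn":[0,0,0],"claw":0},{"delta_pos":[0,0,-0.002],"turn":[0,0,0],"claw":0},{"delta_pos":[0,0,-0.0025],"turn":[0,0,0],"claw":0},{"delta_pos":[0,0,-0.003],"turn":[0,0,0],"claw":0},{"delta_pos":[0,0,-0.003],"turn":[0,0,0],"claw":0}]' 30
python3 -c "
from h import *
print(*[(viewer.grab_frame('wrist') and 0) or (lambda s:(s['tool_pos'].round(4),s['wrist_force'].round(1)))(read_state()) for _ in range(3)])"
```

```text
clock: 14.4
tool_pos: [0.5129, 0.1241, 0.052]
ee_rot: [-0.371, 0.928, -0.0, -0.001]
wrist_force: [-1.1, -0.0, -0.2]
opening: 0.0212
grip_force: 30.0
(array([0.5129, 0.1241, 0.052 ]), array([-1. , -0.6,  0. ])) (array([0.5129, 0.1241, 0.052 ]), array([-0.5,  0.2, -0.9])) (array([0.5129, 0.1241, 0.0519]), array([0.2, 0.4, 0.3]))
```

```bash

python3 -m jog '[{"delta_pos":[0,0,-0.0004],"turn":[0,0,0],"claw":0},{"delta_pos":[0,0,-0.0007],"turn":[0,0,0],"claw":0},{"delta_pos":[0,0,-0.0007],"turn":[0,0,0],"claw":0}]' 30
python3 -m jog '[{"delta_pos":[0,0,0],"turn":[0,0,0],"claw":0.27},{"delta_pos":[0,0,0],"turn":[0,0,0],"claw":0.4},{"delta_pos":[0,0,0],"turn":[0,0,0],"claw":0.6},{"delta_pos":[0,0,0],"turn":[0,0,0],"claw":0.6},{"delta_pos":[0,0,0],"turn":[0,0,0],"claw":0.6}]' 30
python3 -m jog '[{"delta_pos":[0,0,0.02],"turn":[0,0,0],"claw":0.6},{"delta_pos":[0,0,0.05],"turn":[0,0,0],"claw":0.6},{"delta_pos":[0,0,0.1],"turn":[0,0,0],"claw":0.6},{"delta_pos":[-0.03,-0.03,0.13],"turn":[0,0,0],"claw":0.6},{"delta_pos":[-0.06,-0.06,0.15],"turn":[0,0,0],"claw":0.6}]' 30
python3 -m jog '[{"delta_pos":[-0.01,-0.04,0.02],"turn":[0,0,0],"claw":0.6},{"delta_pos":[-0.02,-0.08,0.04],"turn":[0,0,0],"claw":0.6},{"delta_pos":[-0.03,-0.12,0.06],"turn":[0,0,0],"claw":0.6},{"delta_pos":[-0.03,-0.16,0.06],"turn":[0,0,0],"claw":0.6},{"delta_pos":[-0.03,-0.2,0.06],"turn":[0,0,0],"claw":0.6}]' 30
python3 - <<'E'
from h import *
for n in ("scene","side"):
    c=grab(n);save(c,n+"7")
    for P in ([.5125,.123,.045],):
        print(n,proj(c,P))
    m=cv2.inRange(cv2.cvtColor(c[0],cv2.COLOR_RGB2HSV),(100,150,50),(125,255,255))
    k,l,st,ce=cv2.connectedComponentsWithStats(m)
    for i in range(1,k):
        if 200<st[i,4]:
            for z in (.0105,.0435):
                ct=cv2.findContours((l==i).astype(np.uint8),0,cv2.CHAIN_APPROX_NONE)[0][0].reshape(-1,2)[:,::-1]
                (x,y),r=cv2.minEnclosingCircle(to_plane(c,ct,z)[:,:2].astype(np.float32));print(z,round(x,3),round(y,3),round(2*r,3))
cv2.imwrite("pics/c7.png",np.hstack([cv2.resize(cv2.imread("pics/scene7.png")[140:290,200:335],(400,444),interpolation=2),cv2.resize(cv2.imread("pics/side7.png")[160:310,170:305],(400,444),interpolation=2)]))
E
```

```text
clock: 14.85
tool_pos: [0.5129, 0.1241, 0.0519]
ee_rot: [-0.372, 0.928, -0.0, -0.001]
wrist_force: [-1.7, 0.6, 5.7]
opening: 0.0214
grip_force: 30.0
clock: 15.35
tool_pos: [0.5129, 0.1241, 0.051]
ee_rot: [-0.371, 0.928, -0.0, -0.001]
wrist_force: [0.2, 0.0, 0.0]
opening: 0.0474
grip_force: 0.0
clock: 15.85
tool_pos: [0.4535, 0.0643, 0.2032]
ee_rot: [-0.372, 0.928, -0.0, 0.001]
wrist_force: [-0.0, -0.3, -0.0]
opening: 0.0522
grip_force: 0.0
clock: 16.35
tool_pos: [0.4226, -0.1374, 0.2623]
ee_rot: [-0.372, 0.928, -0.001, 0.001]
wrist_force: [1.7, 0.8, -1.1]
opening: 0.0524
grip_force: 0.0
scene [[213.45079631 281.96607364]]
0.0105 -0.443 -1.066 0.939
0.0435 -0.384 -1.016 0.907
0.0105 -0.586 -0.895 0.808
0.0435 -0.521 -0.85 0.781
0.0105 -0.635 -0.322 0.847
0.0435 -0.57 -0.297 0.818
0.0105 -0.667 0.296 1.03
0.0435 -0.6 0.301 0.996
0.0105 -0.399 -0.539 0.398
0.0435 -0.341 -0.506 0.385
0.0105 -0.479 0.744 1.197
0.0435 -0.418 0.734 1.157
0.0105 0.613 -0.826 0.183
0.0435 0.638 -0.784 0.177
0.0105 0.51 -0.309 0.097
0.0435 0.538 -0.284 0.094
0.0105 0.484 0.111 0.119
0.0435 0.513 0.122 0.115
0.0105 0.645 -0.152 0.132
0.0435 0.668 -0.132 0.128
side [[245.99469425 240.63921378]]
0.0105 0.508 -0.312 0.099
0.0435 0.491 -0.271 0.095
0.0105 0.643 -0.154 0.136
0.0435 0.62 -0.12 0.131
0.0105 0.532 0.097 0.119
0.0435 0.513 0.121 0.114
```

View pics/c7.png

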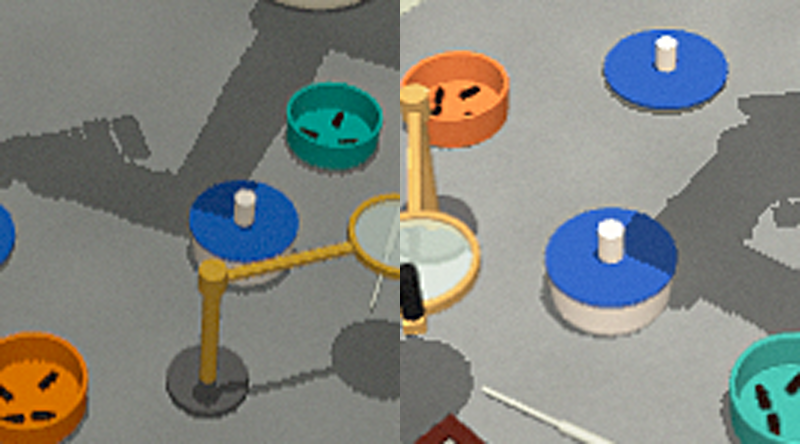

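The crops show the cover level and flush on the white dish. Its centre is at (0.513, 0.122) at seat height in both views, with the right diameter. The lens is clear, and the other covers have not moved.

```bash
python3 -c "
from rig import ctrl
print(ctrl.hand_in())"
```

```text
the job is handed in; nothing more can be done
None
```

The lens is swung clear of the white dish, the middle cover sits level and home on the rim and is let go, and the job was handed in at about 16.5 s; the fingers slipped off the lens grip at the end of the swing, but the lens stayed clear.

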